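# Rack the kit in reverse order

### The job

Move the four parts of the antenna-building kit from the plywood rack to the green rack in reverse order, counted from the red ends: the part that stands nearest the red end of the plywood rack goes into the bay farthest from the red end of the green rack, and so on. Stand each part upright as it stood, in the middle of its bay, one part to a bay, and let go. Leave the gold module and the marker pen on the bench where they are.

Things in the scene. Friction and masses are not known exactly. Their poses are not given: they have to be found in the camera images.
- attenuator_mid (a point): Centre of the attenuator: black finned cylinder lying level, 58 mm long along its y (finned body 41 mm), 20 mm wide (x), 20 mm high, 60 g; this point is half-way up, 10 mm above its underside. Grip the finned body across its x. At the start its axes are those of the plywood rack to within 0.15 rad and it stands within 7 mm of its bay's middle.
- slate_spacer_mid (a point): Centre of the slate-blue printed spacer block, 30x30 mm and 28 mm high, 30 g; this point is half-way up, 14 mm above its underside. Grip across the flats. At the start its axes are those of the plywood rack to within 0.15 rad and it stands within 7 mm of its bay's middle.
- yellow_spacer_mid (a point): Centre of the yellow printed spacer block, 20x20 mm and 36 mm high, 20 g; this point is half-way up, 18 mm above its underside. Grip across the flats. At the start its axes are those of the plywood rack to within 0.15 rad and it stands within 7 mm of its bay's middle.
- spool_mid (a point): Centre of the solder spool, black flanges and silvery winding, standing on its flange: 54 mm in diameter, 40 mm high, 200 g; this point is half-way up, 20 mm above its underside. Grip across the flanges. At the start its axes are those of the plywood rack to within 0.15 rad and it stands within 7 mm of its bay's middle.
- ply_rack: Light plywood rack, fixed, 120 mm deep (x), 318 long (y). Origin at bench level under its middle; x away from the robot, y to its left, yaw within 0.26. Four bays, middles at x 0, y +117, +39, -39, -117 mm; floors 30 mm above the bench; ribs between 3 mm thick, 8 high, 75 apart; front and back open. Red cheek, top 48 mm up, at the left (+y) end. Parts start here.
- green_rack: Green painted rack, fixed, 120 mm deep (x), 318 long (y). Origin at bench level under its middle; x away from the robot, y to its left, yaw within 0.26. Four bays, middles at x 0, y +117, +39, -39, -117 mm; floors 30 mm above the bench; ribs between 3 mm thick, 8 high, 75 apart; front and back open. Red cheek, top 48 mm up, at the left (+y) end. Empty at first.
- clip_attenuator: Black label clip, 12x36x10 mm, fixed on the front edge of the plywood rack, 66 mm in front of the middle of the bay in which the attenuator stands at the start; it stays there. Origin at the middle of its underside, 20 mm above the bench.
- clip_slate_spacer: Blue label clip, 12x36x10 mm, fixed on the front edge of the plywood rack, 66 mm in front of the middle of the bay in which the slate-blue spacer stands at the start; it stays there. Origin at the middle of its underside, 20 mm above the bench.
- clip_yellow_spacer: Yellow label clip, 12x36x10 mm, fixed on the front edge of the plywood rack, 66 mm in front of the middle of the bay in which the yellow spacer stands at the start; it stays there. Origin at the middle of its underside, 20 mm above the bench.
- clip_spool: White label clip, 12x36x10 mm, fixed on the front edge of the plywood rack, 66 mm in front of the middle of the bay in which the solder spool stands at the start; it stays there. Origin at the middle of its underside, 20 mm above the bench.
- gold_module: Gold box with a black knob, 56x85x35 mm, loose on the bench beyond the left end of the left rack; leave it alone. Origin at its underside.
- pen: White marker pen with black cap, 16x135x18 mm, lying loose on the bench in front of the racks on the left; leave it alone. Origin at its underside.

How it is judged:
By the outcome, as a careful person would: the job done as asked, in the order asked, and still so for the second after the job is handed in, with the robot touching nothing.
It also fails if it takes over 96 s, if anything falls off the work surface, if the arm or the gripper's body presses on something with over 40 N, if the wrist force passes 120 N, or if a joint passes its speed limit or range.

### The arm

A 6-joint arm with a two-finger parallel gripper is mounted at the origin on the work surface; the furniture and walls round the work are solid. World frame = base frame: x ahead of the robot, y to its left, z up, the work surface at z = 0. Lengths are in mm, angles in degrees, forces in N, time in s.
With the tool pointing down it reaches from about 350 to 850 mm from the base axis. Payload 8.1 kg.
Tool frame: the origin (TCP) lies midway between the tips of the shut fingers; the grasp point (between the pads) lies 19 mm behind it; z points along the fingers, y is the line along which they close (so a half turn about z gives the same grasp; the last joint's range is limited). The gripper opens to 85 mm and grips with 20 to 120 N. Pads are 22 mm wide; open, the fingers measure 114 mm over their backs; the gripper's body (76 mm by 85 mm) begins 54 mm behind the grasp point. The pads swing forward as they close: fully open they stand 13 mm farther back than shut.
Start: joints at [63.69, 7.471, 85.268, -0, 87.261, -4.893], TCP at [219.073, 558.581, 231.292] pointing down, gripper open.
Joint ranges: [-169.43, 169.43], [-51.17, 129.36], [1.28, 143.12], [-76.62, 256.62], [0, 156.53], [-152.29, 152.29]. Speed limits (degrees/s): [136.94, 136.94, 159.86, 180, 180, 180].

### API

Orientations are given as [roll, pitch, yaw] about the fixed x, y, z axes, in that order (R = Rz(yaw) Ry(pitch) Rx(roll)).
In Python, from bench import sense, snapshot, camera_params, hand_in, masks_of, pinpoint gives the robot as it stands.
- The arm moves only by the tool step_arm, never from a script. Its argument "targets" is a list of rows, each an object with "angular": the turn, a rotation vector about the tool's x, y, z scaled (see below), a list of three; "dp": the shift along the tool's x, y, z scaled (see below), a list of three; "fingers": the closure, from 0 (fully open) to 1 (shut). A call has exactly 8 rows; each row is the pose to reach, as a shift and turn from the pose commanded when the call began, along the tool's axes at that moment, turning the shorter way round; what a row does not reach only later rows make up. The controller multiplies each number of a shift by 0.2 m and each number of a turn by 180 degrees. A row lasts 1/8 s, in which the tool goes at most 62.5 mm and 10.7 degrees, less where a joint would pass 70% of its speed; a pose out of reach is approached as far as the arm can. A call with a number of a shift or a turn outside -1 to 1 is refused whole. A call with a gripper value outside its range is refused whole. The fingers move at their own pace and stop on an object; "newtons" is the grip in N (left out, the last holds). Time passes only in rows, so rows that repeat a pose let the fingers close, or fill a call up. It gives the time, the measured TCP pose, the force, the opening and the grip force at its end, in the units of the state.
- sense(): the state, without advancing time (a new reading comes with each control period).
- snapshot(name): name is "scene" or "top" or "wrist"; returns the picture (420x560x3 uint8, blue, green, red); there is no depth.
- camera_params(name): a dict with "vfov" (degrees; the focal length in pixels is half the picture's height over the tangent of half this angle, whatever the lens; pixels are square), "cx", "cy" (the principal point, pixels), "R" (3x3) and "t" (3): a world point X has camera coordinates R X + t. Camera axes: x right, y down, z forward; pixel columns grow to the right and rows downward; lengths in mm; the calibration is good to about 2 mm. A picture is of the moment at which its call begins: read the wrist's pose just before it. camera_params takes no time and is no camera call; for the wrist camera it gives the pose at the moment of the call.
- hand_in(): hands the job in; it is judged then, once.
Trained networks look in the newest picture that a camera, given by its name, has taken for a name from the list of things; names that differ only in an ending like _2 or _b are one class to them, and where a whole thing is asked for, a point or a joint stands for the part that bears it (a point fixed in the world has none). Each returns a list of dicts, best first, with "conf" (0 to 1); they miss things now and then, are a little off and sometimes report something else, mostly with a low value. They report only what shows in the picture. A call takes as long as a camera call.
- masks_of(camera, label): "pixels" (420x560 bool, what is visible of it) and "at" ([column, row] in pixels, amid what is visible of it).
- pinpoint(camera, label): "at" ([column, row] in pixels: a listed point, or the origin of a listed thing).
The state is a dict: "time": time; "joint_pos": joint angles; "qd": joint speeds; "joint_efforts": joint torques, N m; "tool_pos": TCP position; "tcp_rot": TCP orientation; "ft_force": force on the tool from outside, world axes, zero at the start; "wrist_torque": the same for the moment, N m; "finger_gap": finger opening in mm; "grip_force": force on a finger pad.
Only numpy, scipy, OpenCV 4.12 (cv2) and the standard library are available. Lean on these libraries where they do the work, as an engineer would, in place of code of your own. Each camera call takes 0.05 s, during which the arm holds its last target. There are 200 camera calls.

## Working session

There is one attempt and no reset: what is moved stays moved. The work goes in short steps, Python scripts to look and compute and a tool call to move; the robot and the scene stay as the last step left them, time stands still between calls to the robot, and variables do not carry over. Pictures are saved under pics/ and viewed, at most 14 in all, crops included, and the job is handed in when it is done.

Besides the shell and the picture viewer there is one more tool, called after "Emit:" as name(argument=value, ...) on one line, values as JSON. step_arm: Moves the arm, as the interface text tells. Its arguments: {"type":"object","properties":{"targets":{"type":"array","items":{"type":"object","properties":{"angular":{"type":"array","items":{"type":"number","minimum":-1,"maximum":1}},"dp":{"type":"array","items":{"type":"number","minimum":-1,"maximum":1}},"fingers":{"type":"number"}}}},"newtons":{"type":"number"}},"required":["targets"]}

```bash
mkdir -p pics; ls; python3 - <<'E'
from bench import *
import cv2,numpy as np
s=sense();print(s['time'],s['tool_pos'],s['tcp_rot'],s['finger_gap'])
for c in ['scene','top']:
    im=snapshot(c);cv2.imwrite(f'pics/{c}0.png',im)
    p=camera_params(c);print(c,p)
    for l in ['attenuator_mid','slate_spacer_mid','yellow_spacer_mid','spool_mid','ply_rack','green_rack','clip_attenuator','clip_slate_spacer','clip_yellow_spacer','clip_spool']:
        r=pinpoint(c,l);print(l,[(np.round(d['at'],1).tolist(),round(d['conf'],2)) for d in r[:3]])
E
```

```text
pics
0.0 [218.83468899 558.08605263 230.23525643] [-1.79894825e+02 -8.53248158e-03  1.58582022e+02] 85.50550695399942
scene {'vfov': 46.5225934873593, 'cx': 294.8908824564204, 'cy': 203.77579452259548, 'R': array([[-0.79231373, -0.60976544, -0.02061702],
       [-0.22032982,  0.31747571, -0.92231445],
       [ 0.56894088, -0.72621986, -0.38588988]]), 't': array([ 381.52045189,  155.00036743, 1036.10619536])}
attenuator_mid [([209.7, 233.9], 0.68)]
slate_spacer_mid [([248.4, 210.4], 0.77), ([226.8, 219.5], 0.55)]
yellow_spacer_mid [([228.2, 219.3], 0.58)]
spool_mid [([185.9, 242.2], 0.98)]
ply_rack [([224.4, 244.5], 0.78), ([231.2, 249.0], 0.23)]
green_rack [([321.9, 198.3], 0.97)]
clip_attenuator []
clip_slate_spacer [([268.1, 222.4], 0.44)]
clip_yellow_spacer [([252.2, 238.1], 0.58), ([267.9, 282.6], 0.18)]
clip_spool [([204.7, 263.5], 0.54)]
top {'vfov': 54.72892190153115, 'cx': 281.9905087302121, 'cy': 203.4582431276189, 'R': array([[ 0.00348724, -0.9999839 ,  0.00447558],
       [-0.99477102, -0.00392582, -0.10205495],
       [ 0.10207088, -0.00409629, -0.99476869]]), 't': array([  31.91921361,  481.63424096, 1232.02227649])}
attenuator_mid [([215.7, 179.4], 0.51)]
slate_spacer_mid [([265.1, 173.2], 0.52)]
yellow_spacer_mid [([236.4, 178.8], 0.39)]
spool_mid [([188.6, 179.3], 0.57)]
ply_rack [([228.6, 180.6], 0.74)]
green_rack [([358.8, 193.6], 0.92)]
clip_attenuator [([214.2, 202.9], 0.49)]
clip_slate_spacer [([264.0, 198.4], 0.37)]
clip_yellow_spacer [([188.2, 181.0], 0.62), ([237.1, 202.4], 0.38)]
clip_spool [([191.2, 202.3], 0.63)]
```

View pics/scene0.png

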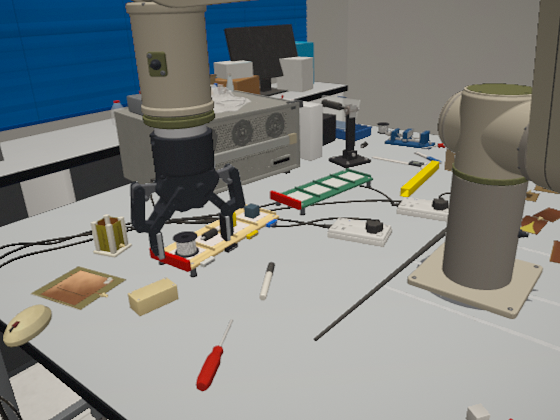

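View pics/top0.png

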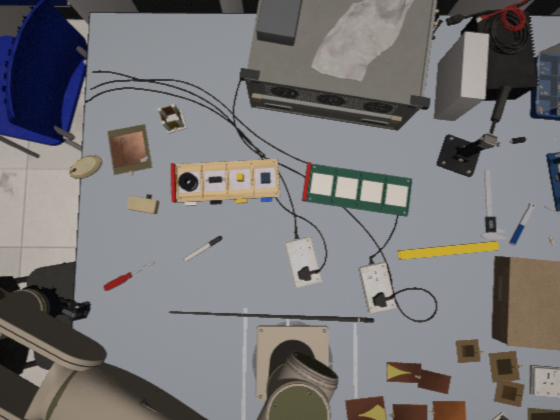

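The scene shows the plywood rack under the gripper (red end near (172,257)) and the empty green rack behind it (red end near (286,200)). In the top view the plywood rack runs from (173,182) to (280,180), and its order from the red end is spool, attenuator, yellow, slate. The green rack has its red end at (307,183) and its far end at (410,195).

```bash
cat > h.py <<'E'
from bench import *
import cv2,numpy as np,json
def ray(c,uv,z,P=None):
    P=P or camera_params(c);f=210/np.tan(np.radians(P['vfov']/2))
    R,t=np.array(P['R']),np.array(P['t'])
    d=R.T@np.array([(uv[0]-P['cx'])/f,(uv[1]-P['cy'])/f,1]);o=-R.T@t
    return o+d*(z-o[2])/d[2]
def proj(P,X):
    f=210/np.tan(np.radians(P['vfov']/2));c=np.array(P['R'])@np.array(X)+P['t']
    return [P['cx']+f*c[0]/c[2],P['cy']+f*c[1]/c[2]]
def world(rack,p): # rack=[x,y,yaw deg]
    a=np.radians(rack[2]);return np.array([rack[0]+p[0]*np.cos(a)-p[1]*np.sin(a),rack[1]+p[0]*np.sin(a)+p[1]*np.cos(a)])
def dp(cur,tgt): # [x,y,z,yaw], tool down -> scaled dp, angular z
    a=np.radians(cur[3]);d=np.subtract(tgt[:3],cur[:3])
    t=np.array([d[0]*np.cos(a)+d[1]*np.sin(a), d[0]*np.sin(a)-d[1]*np.cos(a), -d[2]])/200
    return np.round(t,4).tolist(),[0,0,round(-(tgt[3]-cur[3])/180,4)]
E
python3 - <<'E'
from h import *
snapshot('top')
for l in ['ply_rack','green_rack']:
    m=masks_of('top',l)[0]
    pts=np.argwhere(m['pixels'])[:,::-1]
    w=np.array([ray('top',p,32)[:2] for p in pts],np.float32)
    (c,sz,a)=cv2.minAreaRect(w);print(l,m['conf'],c,sz,a, ray('top',pinpoint('top',l)[0]['at'],0))
for l,uv,z in [('spool',(188.6,179.3),50),('att',(215.7,179.4),40),('yel',(239,178.5),48),('slate',(265.1,175),44),('clip_s',(191.2,202.3),20),('clipsl',(264,198.4),20),('instr',(310,120),60)]:print(l,ray('top',uv,z))
E
```

```text
Traceback (most recent call last):
IndexError: list index out of range
```

```bash
python3 - <<'E'
from h import *
im=snapshot('top')
for l in ['ply_rack','green_rack']:
    for m in masks_of('top',l)[:1]:
        pts=np.argwhere(m['pixels'])[:,::-1]
        w=np.array([ray('top',p,32)[:2] for p in pts],np.float32)
        (c,sz,a)=cv2.minAreaRect(w);print(l,m['conf'],c,sz,a)
for l,uv,z in [('ply',(228.6,180.6),0),('green',(358.8,193.6),0),('spool',(188.6,179.3),50),('att',(215.7,179.4),40),('yel',(239,178.5),48),('slate',(265.1,175),44),('clip_s',(191.2,202.3),20),('clipsl',(264,198.4),20),('instr',(310,120),60),('plyL',(173,182),32),('plyR',(280,180),32),('gL',(307,183),32),('gR',(410,196),32)]:print(l,ray('top',uv,z).round(0))
E
```

```text
Traceback (most recent call last):
  File "h.py", line 4, in ray
    P=P or camera_params(c);f=210/np.tan(np.radians(P['vfov']/2))
           ~~~~~~~~~~~~~^^^
ValueError: time passes only in moves, steps and waits
```

```bash
python3 - <<'E'
from h import *
im=snapshot('top');P=camera_params('top')
for l in ['ply_rack','green_rack']:
    for m in masks_of('top',l)[:1]:
        pts=np.argwhere(m['pixels'])[:,::-1]
        w=np.array([ray('top',p,32,P)[:2] for p in pts],np.float32)
        (c,sz,a)=cv2.minAreaRect(w);print(l,m['conf'],c,sz,a)
for l,uv,z in [('ply',(228.6,180.6),0),('green',(358.8,193.6),0),('spool',(188.6,179.3),50),('att',(215.7,179.4),40),('yel',(239,178.5),48),('slate',(265.1,175),44),('clip_s',(191.2,202.3),20),('clipsl',(264,198.4),20),('instr',(310,120),60),('plyL',(173,182),32),('plyR',(280,180),32),('gL',(307,183),32),('gR',(410,196),32)]:print(l,ray('top',uv,z,P).round(0))
print(sense()['time'])
E
```

```text
ply_rack 0.78 (552.523193359375, 214.1650848388672) (120.01103210449219, 334.7025146484375) 3.3186681270599365
green_rack 0.7 (525.0767822265625, -196.5796356201172) (330.9331359863281, 124.16413879394531) 82.11746215820312
ply [556. 203.   0.]
green [ 516. -210.    0.]
spool [552. 319.  50.]
att [553. 238.  40.]
yel [555. 165.  48.]
slate [567.  86.  44.]
clip_s [484. 316.  20.]
clipsl [498.  90.  20.]
instr [736. -51.  60.]
plyL [546. 371.  32.]
plyR [554.  40.  32.]
gL [545. -43.  32.]
gR [ 505. -362.   32.]
1.45
```

```bash
python3 - <<'E'
from h import *
print(dp([219.073,558.581,231.292,158.583],[520,205,330,92.583]))
E
```

```text
([-2.0463, -1.0964, -0.4935], [0, 0, 0.3667])
```

Emit:
step_arm(targets=[{"dp": [-0.3,-0.16,-0.25],"angular": [0,0,0.05],"fingers": 0},{"dp": [-0.6,-0.3,-0.4],"angular": [0,0,0.1],"fingers": 0},{"dp": [-0.8,-0.45,-0.5],"angular": [0,0,0.16],"fingers": 0},{"dp": [-1,-0.6,-0.5],"angular": [0,0,0.2],"fingers": 0},{"dp": [-1,-0.8,-0.5],"angular": [0,0,0.26],"fingers": 0},{"dp": [-1,-1,-0.5],"angular": [0,0,0.3],"fingers": 0},{"dp": [-1,-1,-0.5],"angular": [0,0,0.3667],"fingers": 0},{"dp": [-1,-1,-0.5],"angular": [0,0,0.3667],"fingers": 0}])

```text
time: 2.45
tool_pos: [332.3, 299.1, 331.7]
tcp_rot: [179.9, -0.0, 92.5]
ft_force: [-0.4, -0.0, -0.9]
finger_gap: 85.4
grip_force: 0.0
```

```bash
python3 - <<'E'
from h import *
c=[219.073,558.581,231.292,158.583];a=np.radians(c[3])
d=200*np.array([-1,-1,-.5]);n=[c[0]+d[0]*np.cos(a)+d[1]*np.sin(a),c[1]+d[0]*np.sin(a)-d[1]*np.cos(a),c[2]-d[2],92.577]
print(n,sense()['tool_pos'],sense()['tcp_rot']);print(dp(n,[520,205,330,92.577]))
E
```

```text
[np.float64(332.2318991332099), np.float64(299.36089362906273), np.float64(331.29200000000003), 92.577] [332.32009024 299.08905931 331.6924275 ] [ 1.79948893e+02 -3.32773150e-02  9.25383257e+01]
([-0.5135, 0.9167, 0.0065], [0, 0, -0.0])
```

Emit:
step_arm(targets=[{"dp": [-0.15,0.26,0],"angular": [0,0,0],"fingers": 0},{"dp": [-0.3,0.52,0],"angular": [0,0,0],"fingers": 0},{"dp": [-0.42,0.76,0],"angular": [0,0,0],"fingers": 0},{"dp": [-0.51,0.92,0],"angular": [0,0,0],"fingers": 0},{"dp": [-0.51,0.92,0],"angular": [0,0,0],"fingers": 0},{"dp": [-0.51,0.92,0],"angular": [0,0,0],"fingers": 0},{"dp": [-0.51,0.92,0],"angular": [0,0,0],"fingers": 0},{"dp": [-0.51,0.92,0],"angular": [0,0,0],"fingers": 0}])

```text
time: 3.45
tool_pos: [520.1, 206.4, 331.7]
tcp_rot: [180.0, -0.0, 92.7]
ft_force: [0.7, 0.1, 0.4]
finger_gap: 85.3
grip_force: 0.0
```

```bash
cat >> h.py <<'E'
def cur(): return json.load(open('cur.json'))
def moved(d,az):
    c=cur();a=np.radians(c[3]);d=200*np.array(d)
    n=[c[0]+d[0]*np.cos(a)+d[1]*np.sin(a),c[1]+d[0]*np.sin(a)-d[1]*np.cos(a),c[2]-d[2],c[3]-180*az]
    json.dump([float(v) for v in n],open('cur.json','w'));s=sense()
    print('cmd',np.round(n,1),'meas',s['tool_pos'].round(1),s['tcp_rot'].round(1),'t',s['time'],s['finger_gap'],s['ft_force'].round(1))
    return n
E
echo '[332.2319,299.3609,331.292,92.577]'>cur.json
python3 - <<'E'
from h import *
moved([-.51,.92,0],0)
P=camera_params('wrist');im=snapshot('wrist');cv2.imwrite('pics/w1.png',im);print(P)
for l in ['attenuator_mid','slate_spacer_mid','yellow_spacer_mid','spool_mid']:
    for d in pinpoint('wrist',l)[:2]: print(l,np.round(d['at'],1),round(d['conf'],2),ray('',d['at'],{'a':40,'sl':44,'y':48,'sp':50}[l[:2] if l[0]=='s' else l[0]],P).round(1))
E
```

```text
cmd [520.6 205.7 331.3  92.6] meas [520.1 206.4 331.7] [180.   -0.   92.7] t 3.45 85.25310646282665 [0.7 0.1 0.4]
{'vfov': 68.93500967180532, 'cx': 277.5932275235131, 'cy': 210.34451191036408, 'R': array([[ 0.99887918,  0.04730961,  0.00147651],
       [ 0.04421938, -0.94385108,  0.32739852],
       [ 0.0168827 , -0.32696628, -0.94488519]]), 't': array([-529.34666238,   97.79015521,  534.50821202])}
attenuator_mid [306.2 145.3] 0.79 [558.6 240.   40. ]
slate_spacer_mid [296.7 246.2] 0.71 [555.5  86.   44. ]
yellow_spacer_mid [304.5 200.1] 0.72 [561.4 162.4  48. ]
yellow_spacer_mid [299.5  82.3] 0.54 [542.9 320.2  48. ]
spool_mid [300.9  80.8] 0.88 [544.5 322.   50. ]
```

View pics/w1.png

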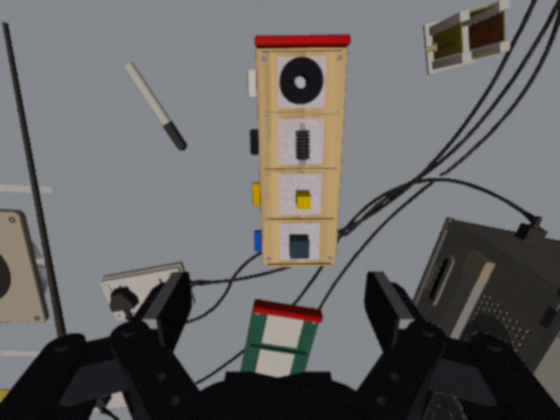

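The wrist view shows the parts in a column: spool (301,81), attenuator (303,144), yellow (304,200) and slate (299,246). The rack edges run from (257,47)/(347,47) to (265,263)/(331,265). I'll get the rack outlines and part tops from the colours.

```bash
python3 - <<'E'
from h import *
P=camera_params('wrist');im=cv2.imread('pics/w1.png')
print([ray('',p,30,P)[:2].round(1).tolist() for p in [(257,47),(347,47),(265,263),(331,265)]])
hsv=cv2.cvtColor(im,cv2.COLOR_BGR2HSV)
def blob(lo,hi,box):
    m=cv2.inRange(hsv,np.array(lo),np.array(hi));k=np.zeros_like(m);x0,y0,x1,y1=box;k[y0:y1,x0:x1]=m[y0:y1,x0:x1];return k
# wood outline
m=blob([8,40,100],[30,255,255],(250,35,355,275));
m=cv2.morphologyEx(m,cv2.MORPH_CLOSE,np.ones((25,25)))
m[:, :]=m
# edge fit per row at rows away from clips
L=[];Rr=[]
for r in range(52,260,2):
    c=np.flatnonzero(m[r,255:360])+255
    if len(c)>30:
        Rr.append(ray('',(c.max()+.5,r),30,P)[:2]); L.append(ray('',(c.min()-.5,r),30,P)[:2])
for n,e in(('R',Rr),('L',L)):
    e=np.array(e);k=np.polyfit(e[:,1],e[:,0],1);res=e[:,0]-np.polyval(k,e[:,1]);g=abs(res)<4;k=np.polyfit(e[g,1],e[g,0],1);print(n,k,'x at y=205',np.polyval(k,205),e[g,1].min(),e[g,1].max(),g.sum(),'yaw',-np.degrees(np.arctan(k[0])))
big=cv2.resize(im[30:275,245:360],None,fx=2.4,fy=2.4,interpolation=cv2.INTER_CUBIC)
cv2.imwrite('pics/w1c.png',big)
for n,lo,hi,box,z in [('yel',[20,120,90],[32,255,255],(290,185,315,215),66),('slate',[100,60,20],[130,255,140],(284,230,312,262),58),('spool',[0,0,0],[180,255,70],(275,52,328,110),70),('att',[0,0,0],[180,255,90],(290,120,315,166),50)]:
    k=blob(lo,hi,box);x,y,w,h=cv2.boundingRect(k);print(n,x,y,w,h,cv2.countNonZero(k),ray('',(x,y),z,P).round(1),ray('',(x+w,y+h),z,P).round(1),'bottom at floor',ray('',(x+w/2,y+h),30,P).round(1), cv2.minAreaRect(np.argwhere(k)[:,::-1].astype(np.float32)))
E
```

```text
[[486.6, 360.4], [603.1, 365.8], [507.2, 46.2], [615.2, 47.4]]
R [-5.95730814e-02  6.25289986e+02] x at y=205 613.0775041903911 60.54758107946137 360.0481640489039 104 yaw 3.4092568495850903
L [-5.95273343e-02  5.04938468e+02] x at y=205 492.7353643250765 55.103120356425734 354.52457264193805 91 yaw 3.406644995869607
yel 296 191 15 18 243 [547.  179.9  66. ] [569.8 154.6  66. ] bottom at floor [563.1 142.   30. ] ((303.0, 199.5), (17.0, 14.0), 90.0)
slate 291 236 17 21 340 [544.7 108.5  58. ] [572.6  74.9  58. ] bottom at floor [562.7  59.7  30. ] ((299.0, 246.0), (20.0, 16.0), 90.0)
spool 280 57 43 47 1411 [516.8 344.9  70. ] [572.9 294.6  70. ] bottom at floor [549.2 293.5  30. ] ((300.7500305175781, 80.25001525878906), (42.42640686035156, 44.547725677490234), 45.0)
att 296 130 13 30 351 [542.6 260.2  50. ] [563.3 220.7  50. ] bottom at floor [556.1 217.   30. ] ((302.0, 144.5), (29.0, 12.0), 90.0)
```

View pics/w1c.png

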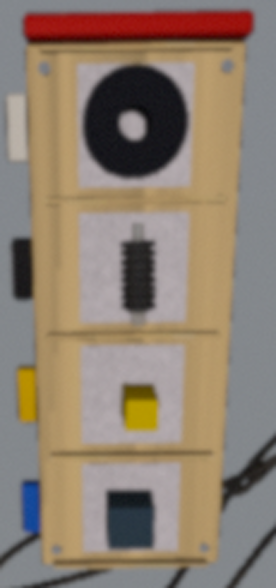

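The crop shows clear rack edges, which give a yaw of 3.4° and a centre near (553,205). I'll start with the slate spacer.

```bash
python3 - <<'E'
from h import *
c=cur();print(dp(c,[557,88,140,93.4]))
E
```

```text
([-0.5963, 0.1552, 0.9565], [0, 0, -0.0046])
```

Emit:
step_arm(targets=[{"dp": [-0.2,0.05,0.22],"angular": [0,0,0],"fingers": 0},{"dp": [-0.4,0.1,0.45],"angular": [0,0,0],"fingers": 0},{"dp": [-0.53,0.14,0.65],"angular": [0,0,-0.0046],"fingers": 0},{"dp": [-0.596,0.155,0.85],"angular": [0,0,-0.0046],"fingers": 0},{"dp": [-0.596,0.155,0.957],"angular": [0,0,-0.0046],"fingers": 0},{"dp": [-0.596,0.155,0.957],"angular": [0,0,-0.0046],"fingers": 0},{"dp": [-0.596,0.155,0.957],"angular": [0,0,-0.0046],"fingers": 0},{"dp": [-0.596,0.155,0.957],"angular": [0,0,-0.0046],"fingers": 0}])

```text
time: 4.7
tool_pos: [558.1, 88.4, 141.8]
tcp_rot: [179.8, -0.0, 93.4]
ft_force: [-0.3, -0.1, 0.2]
finger_gap: 85.2
grip_force: 0.0
```

```bash
python3 - <<'E'
from h import *
moved([-.596,.155,.957],-.0046)
cv2.imwrite('pics/w2.png',snapshot('wrist'))
E
```

```text
cmd [557.   88.1 139.9  93.4] meas [558.1  88.4 141.8] [179.8  -0.   93.4] t 4.7 85.22054797798475 [-0.3 -0.1  0.2]
```

View pics/w2.png

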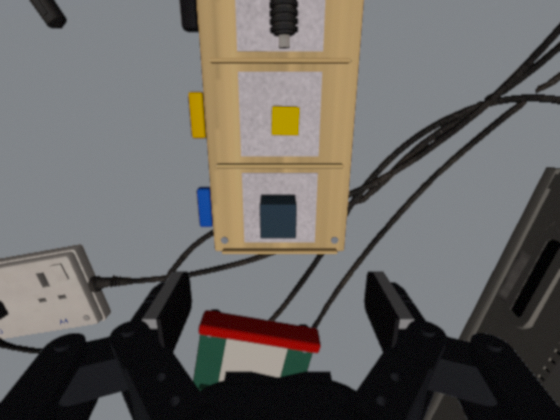

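The slate spacer (278,216) is centred between the pads, and the yellow block is at (285,120) almost under the camera. I'll refine both and descend.

```bash
python3 - <<'E'
from h import *
P=camera_params('wrist');im=cv2.imread('pics/w2.png');hsv=cv2.cvtColor(im,cv2.COLOR_BGR2HSV)
for n,lo,hi,box,z in [('yel',[20,120,90],[32,255,255],(260,95,310,145),66),('slate',[95,40,10],[130,255,140],(250,185,305,245),58),('redg',[0,150,90],[8,255,255],(190,300,330,360),48)]:
    m=cv2.inRange(hsv,np.array(lo),np.array(hi));k=np.zeros_like(m);x0,y0,x1,y1=box;k[y0:y1,x0:x1]=m[y0:y1,x0:x1]
    x,y,w,h=cv2.boundingRect(k);print(n,x,y,w,h,ray('',(x,y),z,P).round(1),ray('',(x+w,y+h),z,P).round(1))
print([ray('',p,30,P)[:2].round(1).tolist() for p in [(217,251),(344,252)]],[ray('',p,38,P)[:2].round(1).tolist() for p in [(218,165),(341,165),(211,62),(350,62)]])
print([ray('',p,48,P)[:2].round(1).tolist() for p in [(205,313),(319,333)]])
print('cam',-np.array(P['R']).T@P['t'])
E
```

```text
yel 272 106 28 29 [549.  172.7  66. ] [569.4 154.9  66. ]
slate 261 196 35 42 [544.  106.8  58. ] [573.6  73.2  58. ]
redg 199 325 121 28 [491.1 -25.3  48. ] [607.7 -51.8  48. ]
[[504.9, 43.4], [621.7, 49.3]] [[507.5, 124.9], [606.8, 130.8], [502.7, 200.1], [603.6, 206.3]]
[[496.9, -11.5], [604.2, -28.0]]
cam [551.87800914 173.9842276  283.69515007]
```

Emit:
step_arm(newtons=30, targets=[{"dp": [0,0,0.2],"angular": [0,0,0],"fingers": 0},{"dp": [0,0,0.4],"angular": [0,0,0],"fingers": 0},{"dp": [0,0,0.53],"angular": [0,0,0],"fingers": 0},{"dp": [0,0,0.53],"angular": [0,0,0],"fingers": 0.2},{"dp": [0,0,0.53],"angular": [0,0,0],"fingers": 1},{"dp": [0,0,0.53],"angular": [0,0,0],"fingers": 1},{"dp": [0,0,0.53],"angular": [0,0,0],"fingers": 1},{"dp": [0,0,0.53],"angular": [0,0,0],"fingers": 1}])

```text
time: 5.75
tool_pos: [558.6, 88.2, 36.1]
tcp_rot: [179.8, -0.0, 93.4]
ft_force: [0.2, -0.1, 6.4]
finger_gap: 29.6
grip_force: 30.8
```

```bash
python3 - <<'E'
from h import *
moved([0,0,.53],0);c=cur();print(dp(c,[540,-100,230,93.4]))
E
```

```text
cmd [557.   88.1  33.9  93.4] meas [558.6  88.2  36.1] [179.8  -0.   93.4] t 5.75 29.570431884136642 [ 0.2 -0.1  6.4]
([-0.9336, -0.1405, -0.9805], [0, 0, 0.0])
```

Emit:
step_arm(targets=[{"dp": [0,0,-0.1],"angular": [0,0,0],"fingers": 1},{"dp": [0,0,-0.3],"angular": [0,0,0],"fingers": 1},{"dp": [-0.2,-0.04,-0.5],"angular": [0,0,0],"fingers": 1},{"dp": [-0.4,-0.08,-0.7],"angular": [0,0,0],"fingers": 1},{"dp": [-0.6,-0.1,-0.9],"angular": [0,0,0.02],"fingers": 1},{"dp": [-0.8,-0.14,-1],"angular": [0,0,0.06],"fingers": 1},{"dp": [-0.94,-0.14,-1],"angular": [0,0,0.06],"fingers": 1},{"dp": [-0.94,-0.14,-1],"angular": [0,0,0.06],"fingers": 1}])

```text
time: 6.75
tool_pos: [540.3, -103.2, 235.8]
tcp_rot: [179.9, 0.0, 82.4]
ft_force: [0.2, 0.5, -0.6]
finger_gap: 29.3
grip_force: 29.9
```

```bash
python3 - <<'E'
from h import *
moved([-.94,-.14,-1],.06)
print(sense()['joint_pos'].round(1))
print(dp(cur(),[530,-150,330,82.6]))
E
```

```text
cmd [ 540.2 -101.3  233.9   82.6] meas [ 540.3 -103.2  235.8] [179.9   0.   82.4] t 6.75 29.258879803871785 [ 0.2  0.5 -0.6]
[-16.1  -0.5  93.1  -0.   87.3  -8.6]
([-0.2481, -0.0191, -0.4805], [0, 0, 0.0])
```

Emit:
step_arm(targets=[{"dp": [-0.1,-0.01,-0.2],"angular": [0,0,0],"fingers": 1},{"dp": [-0.2,-0.02,-0.4],"angular": [0,0,0],"fingers": 1},{"dp": [-0.25,-0.02,-0.48],"angular": [0,0,0],"fingers": 1},{"dp": [-0.25,-0.02,-0.48],"angular": [0,0,0],"fingers": 1},{"dp": [-0.25,-0.02,-0.48],"angular": [0,0,0],"fingers": 1},{"dp": [-0.25,-0.02,-0.48],"angular": [0,0,0],"fingers": 1},{"dp": [-0.25,-0.02,-0.48],"angular": [0,0,0],"fingers": 1},{"dp": [-0.25,-0.02,-0.48],"angular": [0,0,0],"fingers": 1}])

```text
time: 7.75
tool_pos: [529.7, -150.1, 329.4]
tcp_rot: [-180.0, -0.0, 82.6]
ft_force: [0.4, -0.7, 0.3]
finger_gap: 29.5
grip_force: 29.9
```

```bash
python3 - <<'E'
from h import *
moved([-.25,-.02,-.48],0)
P=camera_params('wrist');im=snapshot('wrist');cv2.imwrite('pics/w3.png',im)
np.savez('P3.npz',**{k:np.array(v) for k,v in P.items()})
print(ray('',pinpoint('wrist','green_rack')[0]['at'],0,P))
E
```

```text
cmd [ 529.8 -150.3  329.9   82.6] meas [ 529.7 -150.1  329.4] [-180.    -0.    82.6] t 7.75 29.488943541996065 [ 0.4 -0.7  0.3]
[ 528.14061627 -202.9305846     0.        ]
```

View pics/w3.png

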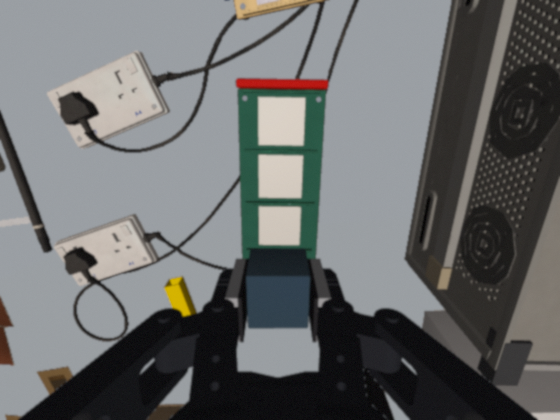

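The green rack shows its red cheek at row 84, ribs at rows 150, 201 and 249, and white bay pads centred near (281,121), (280,176) and (279,225).

```bash
python3 - <<'E'
from h import *
P={k:v for k,v in np.load('P3.npz').items()};im=cv2.imread('pics/w3.png');hsv=cv2.cvtColor(im,cv2.COLOR_BGR2HSV)
m=cv2.inRange(hsv,np.array([60,60,20]),np.array([95,255,200]))
L=[];R=[]
for r in range(92,245,2):
    c=np.flatnonzero(m[r,225:335])+225
    if len(c)>20: L.append(ray('',(c.min()-.5,r),30,P)[:2]);R.append(ray('',(c.max()+.5,r),30,P)[:2])
ks=[]
for e in(L,R):
    e=np.array(e);k=np.polyfit(e[:,1],e[:,0],1);g=abs(e[:,0]-np.polyval(k,e[:,1]))<3;k=np.polyfit(e[g,1],e[g,0],1);ks.append(k);print(k,g.sum(),'yaw',-np.degrees(np.arctan(k[0])),np.polyval(k,-190))
w=cv2.inRange(hsv,np.array([0,0,140]),np.array([180,70,255]))
for box in [(252,92,312,149),(252,152,310,201),(252,204,308,248)]:
    k=np.zeros_like(w);x0,y0,x1,y1=box;k[y0:y1,x0:x1]=w[y0:y1,x0:x1]
    pts=np.argwhere(k)[:,::-1];W=np.array([ray('',p,30,P)[:2] for p in pts],np.float32);print('pad',W.mean(0),cv2.minAreaRect(W))
# pads of ply
E
```

```text
[1.43913354e-01 4.95192822e+02] 77 yaw -8.189399656851279 467.84928433566057
[1.44926400e-01 6.13757079e+02] 77 yaw -8.246257033465113 586.2210625782153
pad [542.04236  -87.168144] ((542.0128784179688, -88.04418182373047), (64.02778625488281, 65.32003784179688), 82.65023803710938)
pad [ 530.74585 -163.96878] ((530.8013305664062, -164.16539001464844), (64.3646469116211, 65.06068420410156), 82.6488037109375)
pad [ 519.8315 -241.0947] ((519.9697265625, -241.63108825683594), (63.544254302978516, 64.24837493896484), 82.64735412597656)
```

```bash
python3 - <<'E'
from h import *
print(dp(cur(),[542,-87,130,81.8]))
E
```

```text
([0.322, 0.0199, 0.9995], [0, 0, 0.0045])
```

Emit:
step_arm(targets=[{"dp": [0.12,0.01,0.22],"angular": [0,0,0],"fingers": 1},{"dp": [0.25,0.015,0.45],"angular": [0,0,0.0045],"fingers": 1},{"dp": [0.322,0.02,0.7],"angular": [0,0,0.0045],"fingers": 1},{"dp": [0.322,0.02,0.9],"angular": [0,0,0.0045],"fingers": 1},{"dp": [0.322,0.02,1],"angular": [0,0,0.0045],"fingers": 1},{"dp": [0.322,0.02,1],"angular": [0,0,0.0045],"fingers": 1},{"dp": [0.322,0.02,1],"angular": [0,0,0.0045],"fingers": 1},{"dp": [0.322,0.02,1],"angular": [0,0,0.0045],"fingers": 1}])

```text
time: 8.85
tool_pos: [543.4, -87.6, 132.1]
tcp_rot: [179.8, 0.0, 81.8]
ft_force: [-0.4, 0.2, -0.7]
finger_gap: 29.3
grip_force: 29.9
```

Emit:
step_arm(targets=[{"dp": [0,0,0.2],"angular": [0,0,0],"fingers": 1},{"dp": [0,0,0.35],"angular": [0,0,0],"fingers": 1},{"dp": [0,0,0.43],"angular": [0,0,0],"fingers": 1},{"dp": [0,0,0.45],"angular": [0,0,0],"fingers": 1},{"dp": [0,0,0.465],"angular": [0,0,0],"fingers": 1},{"dp": [0,0,0.475],"angular": [0,0,0],"fingers": 1},{"dp": [0,0,0.475],"angular": [0,0,0],"fingers": 1},{"dp": [0,0,0.475],"angular": [0,0,0],"fingers": 1}])

```text
time: 9.85
tool_pos: [543.1, -87.3, 36.1]
tcp_rot: [179.9, 0.0, 81.8]
ft_force: [1.0, -0.6, 6.0]
finger_gap: 29.4
grip_force: 30.5
```

Emit:
step_arm(targets=[{"dp": [0,0,-0.005],"angular": [0,0,0],"fingers": 0},{"dp": [0,0,-0.005],"angular": [0,0,0],"fingers": 0},{"dp": [0,0,-0.005],"angular": [0,0,0],"fingers": 0},{"dp": [0,0,-0.005],"angular": [0,0,0],"fingers": 0},{"dp": [0,0,-0.15],"angular": [0,0,0],"fingers": 0},{"dp": [0,0,-0.4],"angular": [0,0,0],"fingers": 0},{"dp": [0,0,-0.6],"angular": [0,0,0],"fingers": 0},{"dp": [0,0,-0.6],"angular": [0,0,0],"fingers": 0}])

```text
time: 10.85
tool_pos: [544.8, -87.7, 159.5]
tcp_rot: [179.6, 0.0, 81.8]
ft_force: [0.2, -0.1, -0.3]
finger_gap: 85.3
grip_force: 0.0
```

```bash
python3 - <<'E'
from h import *
moved([.322,.02,1],.0045);moved([0,0,.475],0);moved([0,0,-.6],0)
P=camera_params('wrist');im=snapshot('wrist');cv2.imwrite('pics/w4.png',im)
for d in pinpoint('wrist','slate_spacer_mid')[:1]: print(d['at'],d['conf'],ray('',d['at'],44,P))
print(dp(cur(),[559.5,164,140,93.4]))
E
```

```text
cmd [542.  -87.  129.9  81.8] meas [544.8 -87.7 159.5] [179.6   0.   81.8] t 10.85 85.33512222546698 [ 0.2 -0.1 -0.3]
cmd [542.  -87.   34.9  81.8] meas [544.8 -87.7 159.5] [179.6   0.   81.8] t 10.85 85.33512222546698 [ 0.2 -0.1 -0.3]
cmd [542.  -87.  154.9  81.8] meas [544.8 -87.7 159.5] [179.6   0.   81.8] t 10.85 85.33512222546698 [ 0.2 -0.1 -0.3]
[273.8, 212.2] 0.79 [541.02966781 -92.63157129  44.        ]
([1.2546, -0.0926, 0.0745], [0, 0, -0.0645])
```

View pics/w4.png

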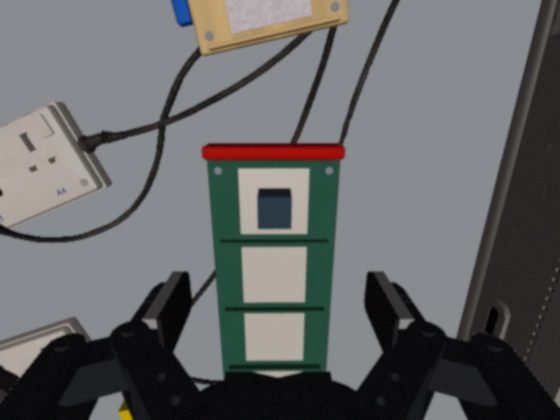

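The slate spacer (275,210) stands centred on its white pad, cols 239–308. Next is the yellow one.

Emit:
step_arm(targets=[{"dp": [0.25,-0.02,0],"angular": [0,0,-0.01],"fingers": 0},{"dp": [0.5,-0.04,0],"angular": [0,0,-0.03],"fingers": 0},{"dp": [0.75,-0.06,0],"angular": [0,0,-0.05],"fingers": 0},{"dp": [1,-0.093,0],"angular": [0,0,-0.0645],"fingers": 0},{"dp": [1,-0.093,0],"angular": [0,0,-0.0645],"fingers": 0},{"dp": [1,-0.093,0],"angular": [0,0,-0.0645],"fingers": 0},{"dp": [1,-0.093,0],"angular": [0,0,-0.0645],"fingers": 0},{"dp": [1,-0.093,0],"angular": [0,0,-0.0645],"fingers": 0}])

```text
time: 11.95
tool_pos: [552.2, 112.5, 154.7]
tcp_rot: [-180.0, 0.0, 93.3]
ft_force: [-0.6, 0.6, -0.1]
finger_gap: 85.5
grip_force: 0.0
```

```bash
python3 - <<'E'
from h import *
moved([1,-.093,0],-.0645)
P=camera_params('wrist');im=snapshot('wrist');cv2.imwrite('pics/w5.png',im)
hsv=cv2.cvtColor(im,cv2.COLOR_BGR2HSV)
m=cv2.inRange(hsv,np.array([20,120,60]),np.array([34,255,255]))
n,lab,st,ce=cv2.connectedComponentsWithStats(m)
for s in st[1:]:
    if s[4]>150: print(s,ray('',s[:2],66,P).round(1),ray('',s[:2]+s[2:4],66,P).round(1))
d=pinpoint('wrist','attenuator_mid')[:1]; print([(x['at'],x['conf'],ray('',x['at'],40,P)) for x in d])
print(dp(cur(),[559.5,164,34.5,93.4]))
E
```

```text
cmd [552.2 113.6 154.9  93.4] meas [552.2 112.5 154.7] [-180.     0.    93.3] t 11.95 85.54327601220724 [-0.6  0.6 -0.1]
[201 123  17  42 569] [492.1 182.   66. ] [504.2 152.   66. ]
[278 137  26  29 721] [548.5 175.4  66. ] [569.5 155.   66. ]
[([290.1, 44.2], 0.87, array([553.73199607, 240.98483517,  40.        ]))]
([0.2493, 0.0516, 0.602], [0, 0, 0.0])
```

Emit:
step_arm(newtons=30, targets=[{"dp": [0.16,0.03,0.1],"angular": [0,0,0],"fingers": 0},{"dp": [0.252,0.05,0.2],"angular": [0,0,0],"fingers": 0},{"dp": [0.252,0.05,0.4],"angular": [0,0,0],"fingers": 0},{"dp": [0.252,0.05,0.6],"angular": [0,0,0],"fingers": 0},{"dp": [0.252,0.05,0.6],"angular": [0,0,0],"fingers": 0.3},{"dp": [0.252,0.05,0.6],"angular": [0,0,0],"fingers": 1},{"dp": [0.252,0.05,0.6],"angular": [0,0,0],"fingers": 1},{"dp": [0.252,0.05,0.6],"angular": [0,0,0],"fingers": 1}])

```text
time: 13.05
tool_pos: [560.8, 164.8, 37.2]
tcp_rot: [179.8, -0.0, 93.4]
ft_force: [-0.2, -1.4, 5.0]
finger_gap: 19.4
grip_force: 30.9
```

```bash
python3 - <<'E'
from h import *
moved([.252,.05,.6],0);c=cur()
print(dp(c,[545.2,-35.5,130,81.8]),dp(c,[530.9,-164.1,130,81.8]))
E
```

```text
cmd [559.2 164.5  34.9  93.4] meas [560.8 164.8  37.2] [179.8  -0.   93.4] t 13.05 19.437483540946737 [-0.2 -1.4  5. ]
([-0.9942, -0.129, -0.4755], [0, 0, 0.0645]) ([-1.6318, -0.2386, -0.4755], [0, 0, 0.0645])
```

Emit:
step_arm(targets=[{"dp": [0,0,-0.15],"angular": [0,0,0],"fingers": 1},{"dp": [0,0,-0.4],"angular": [0,0,0],"fingers": 1},{"dp": [-0.2,-0.03,-0.5],"angular": [0,0,0],"fingers": 1},{"dp": [-0.45,-0.06,-0.5],"angular": [0,0,0.02],"fingers": 1},{"dp": [-0.7,-0.09,-0.5],"angular": [0,0,0.05],"fingers": 1},{"dp": [-1,-0.13,-0.5],"angular": [0,0,0.0645],"fingers": 1},{"dp": [-1,-0.13,-0.5],"angular": [0,0,0.0645],"fingers": 1},{"dp": [-1,-0.13,-0.5],"angular": [0,0,0.0645],"fingers": 1}])

```text
time: 14.05
tool_pos: [545.4, -36.7, 135.6]
tcp_rot: [179.9, -0.0, 81.7]
ft_force: [0.5, 0.7, 0.2]
finger_gap: 19.4
grip_force: 30.3
```

```bash
python3 - <<'E'
from h import *
moved([-1,-.13,-.5],.0645);c=cur()
print(dp(c,[530.9,-164.1,35,81.8]))
E
```

```text
cmd [545.1 -36.7 134.9  81.8] meas [545.4 -36.7 135.6] [179.9  -0.   81.7] t 14.05 19.42004637778069 [0.5 0.7 0.2]
([-0.6407, 0.0208, 0.4995], [0, 0, -0.0])
```

Emit:
step_arm(targets=[{"dp": [-0.25,0.01,0],"angular": [0,0,0],"fingers": 1},{"dp": [-0.5,0.016,0],"angular": [0,0,0],"fingers": 1},{"dp": [-0.64,0.021,0.05],"angular": [0,0,0],"fingers": 1},{"dp": [-0.64,0.021,0.2],"angular": [0,0,0],"fingers": 1},{"dp": [-0.64,0.021,0.38],"angular": [0,0,0],"fingers": 1},{"dp": [-0.64,0.021,0.46],"angular": [0,0,0],"fingers": 1},{"dp": [-0.64,0.021,0.48],"angular": [0,0,0],"fingers": 1},{"dp": [-0.64,0.021,0.497],"angular": [0,0,0],"fingers": 1}])

```text
time: 15.05
tool_pos: [532.1, -163.7, 37.1]
tcp_rot: [179.9, 0.0, 81.8]
ft_force: [-13.9, 7.4, 29.8]
finger_gap: 19.5
grip_force: 34.3
```

Emit:
step_arm(targets=[{"dp": [0,0,0],"angular": [0,0,0],"fingers": 1},{"dp": [0,0,0],"angular": [0,0,0],"fingers": 0},{"dp": [0,0,0],"angular": [0,0,0],"fingers": 0},{"dp": [0,0,0],"angular": [0,0,0],"fingers": 0},{"dp": [0,0,0],"angular": [0,0,0],"fingers": 0},{"dp": [0,0,-0.15],"angular": [0,0,0],"fingers": 0},{"dp": [0,0,-0.4],"angular": [0,0,0],"fingers": 0},{"dp": [0,0,-0.6],"angular": [0,0,0],"fingers": 0}])

```text
time: 16.05
tool_pos: [531.1, -164.1, 157.3]
tcp_rot: [180.0, 0.0, 81.8]
ft_force: [-0.4, -0.5, 0.3]
finger_gap: 85.4
grip_force: 0.0
```

```bash
python3 - <<'E'
from h import *
moved([-.64,.021,.497],0);moved([0,0,-.6],0)
cv2.imwrite('pics/w6.png',snapshot('wrist'))
c=cur();print(dp(c,[545,38,155,93.4]),dp(c,[554,241,150,93.4]))
E
```

```text
cmd [ 531.  -164.    35.5   81.8] meas [ 531.1 -164.1  157.3] [180.    0.   81.8] t 16.05 85.39859523337495 [-0.4 -0.5  0.3]
cmd [ 531.  -164.   155.5   81.8] meas [ 531.1 -164.1  157.3] [180.    0.   81.8] t 16.05 85.39859523337495 [-0.4 -0.5  0.3]
([1.0095, -0.0747, 0.0025], [0, 0, -0.0645]) ([2.0205, -0.175, 0.0275], [0, 0, -0.0645])
```

View pics/w6.png

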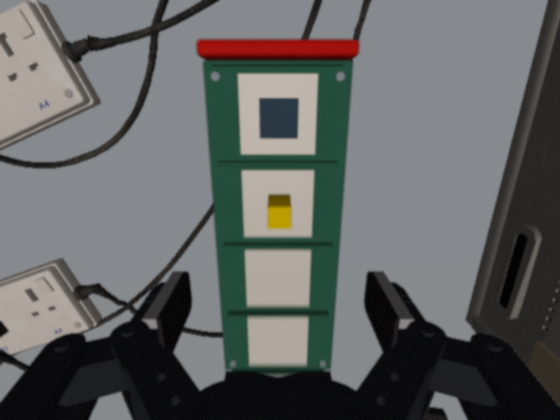

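Both placed parts stand upright and centred: slate at (279,118) and yellow at (279,212), each on its white pad. Attenuator next.

Emit:
step_arm(targets=[{"dp": [0.25,-0.02,0],"angular": [0,0,-0.01],"fingers": 0},{"dp": [0.5,-0.04,0],"angular": [0,0,-0.03],"fingers": 0},{"dp": [0.75,-0.06,0],"angular": [0,0,-0.05],"fingers": 0},{"dp": [1,-0.08,0],"angular": [0,0,-0.0645],"fingers": 0},{"dp": [1,-0.08,0],"angular": [0,0,-0.0645],"fingers": 0},{"dp": [1,-0.08,0],"angular": [0,0,-0.0645],"fingers": 0},{"dp": [1,-0.08,0],"angular": [0,0,-0.0645],"fingers": 0},{"dp": [1,-0.08,0],"angular": [0,0,-0.0645],"fingers": 0}])

```text
time: 17.1
tool_pos: [543.7, 35.1, 155.4]
tcp_rot: [-180.0, 0.0, 93.3]
ft_force: [0.1, 0.4, -0.4]
finger_gap: 85.3
grip_force: 0.0
```

```bash
python3 - <<'E'
from h import *
moved([1,-.08,0],-.0645);c=cur();print(dp(c,[554,241,150,93.4]))
E
```

```text
cmd [543.7  36.3 155.5  93.4] meas [543.7  35.1 155.4] [-180.     0.    93.3] t 17.1 85.269409408965 [ 0.1  0.4 -0.4]
([1.0188, 0.1123, 0.0275], [0, 0, 0.0])
```

Emit:
step_arm(targets=[{"dp": [0.25,0.03,0],"angular": [0,0,0],"fingers": 0},{"dp": [0.5,0.06,0],"angular": [0,0,0],"fingers": 0},{"dp": [0.75,0.09,0],"angular": [0,0,0],"fingers": 0},{"dp": [1,0.112,0],"angular": [0,0,0],"fingers": 0},{"dp": [1,0.112,0],"angular": [0,0,0],"fingers": 0},{"dp": [1,0.112,0],"angular": [0,0,0],"fingers": 0},{"dp": [1,0.112,0],"angular": [0,0,0],"fingers": 0},{"dp": [1,0.112,0],"angular": [0,0,0],"fingers": 0}])

```text
time: 18.1
tool_pos: [554.4, 236.0, 155.6]
tcp_rot: [180.0, 0.0, 93.3]
ft_force: [-0.5, 0.3, -0.0]
finger_gap: 85.3
grip_force: 0.0
```

```bash
python3 - <<'E'
from h import *
moved([1,.112,0],0)
P=camera_params('wrist');im=snapshot('wrist');cv2.imwrite('pics/w7.png',im)
for l,z in (('attenuator_mid',40),('spool_mid',50)):
    d=pinpoint('wrist',l)[:1]; print(l,[(x['at'],x['conf'],ray('',x['at'],z,P)) for x in d])
print(dp(cur(),[554,241,34,93.4]))
E
```

```text
cmd [554.2 237.2 155.5  93.4] meas [554.4 236.  155.6] [180.    0.   93.3] t 18.1 85.25445821278892 [-0.5  0.3 -0. ]
attenuator_mid [([278.2, 201.6], 0.58, array([554.41144964, 240.68037367,  40.        ]))]
spool_mid [([269.0, 105.4], 0.57, array([542.62233727, 320.48916247,  50.        ]))]
([0.0188, 0.0003, 0.6075], [0, 0, 0.0])
```

View pics/w7.png

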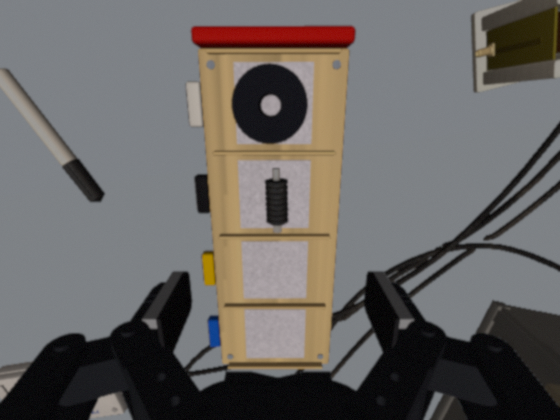

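The attenuator (277,201) is centred between the pads, and the spool is at (270,104).

Emit:
step_arm(newtons=30, targets=[{"dp": [0.019,0,0.2],"angular": [0,0,0],"fingers": 0},{"dp": [0.019,0,0.4],"angular": [0,0,0],"fingers": 0},{"dp": [0.019,0,0.58],"angular": [0,0,0],"fingers": 0},{"dp": [0.019,0,0.605],"angular": [0,0,0],"fingers": 0.3},{"dp": [0.019,0,0.605],"angular": [0,0,0],"fingers": 1},{"dp": [0.019,0,0.605],"angular": [0,0,0],"fingers": 1},{"dp": [0.019,0,0.605],"angular": [0,0,0],"fingers": 1},{"dp": [0.019,0,0.605],"angular": [0,0,0],"fingers": 1}])

```text
time: 19.25
tool_pos: [555.5, 241.6, 36.8]
tcp_rot: [179.8, -0.1, 93.4]
ft_force: [-0.8, 0.4, 6.3]
finger_gap: 19.4
grip_force: 30.2
```

```bash
python3 - <<'E'
from h import *
moved([.019,0,.605],0);c=cur()
print(dp(c,[519.7,-241.3,155,81.8]))
E
```

```text
cmd [553.9 241.   34.5  93.4] meas [555.5 241.6  36.8] [ 1.798e+02 -1.000e-01  9.340e+01] t 19.25 19.419781586140505 [-0.8  0.4  6.3]
([-2.3973, -0.3141, -0.6025], [0, 0, 0.0645])
```

Emit:
step_arm(targets=[{"dp": [0,0,-0.15],"angular": [0,0,0],"fingers": 1},{"dp": [0,0,-0.4],"angular": [0,0,0],"fingers": 1},{"dp": [-0.2,-0.03,-0.5],"angular": [0,0,0],"fingers": 1},{"dp": [-0.45,-0.06,-0.5],"angular": [0,0,0.02],"fingers": 1},{"dp": [-0.7,-0.09,-0.5],"angular": [0,0,0.05],"fingers": 1},{"dp": [-1,-0.13,-0.5],"angular": [0,0,0.0645],"fingers": 1},{"dp": [-1,-0.13,-0.5],"angular": [0,0,0.0645],"fingers": 1},{"dp": [-1,-0.13,-0.5],"angular": [0,0,0.0645],"fingers": 1}])

```text
time: 20.25
tool_pos: [540.1, 39.9, 135.1]
tcp_rot: [180.0, -0.0, 81.8]
ft_force: [-0.1, -0.1, -1.1]
finger_gap: 19.5
grip_force: 29.5
```

```bash
python3 - <<'E'
from h import *
moved([-1,-.13,-.5],.0645);c=cur()
print(dp(c,[519.7,-241.3,135,81.8]))
E
```

```text
cmd [539.9  39.8 134.5  81.8] meas [540.1  39.9 135.1] [180.   -0.   81.8] t 20.25 19.49805393139169 [-0.1 -0.1 -1.1]
([-1.4057, 0.1009, -0.0025], [0, 0, -0.0])
```

Emit:
step_arm(targets=[{"dp": [-0.25,0.02,0],"angular": [0,0,0],"fingers": 1},{"dp": [-0.5,0.04,0],"angular": [0,0,0],"fingers": 1},{"dp": [-0.75,0.06,0],"angular": [0,0,0],"fingers": 1},{"dp": [-1,0.1,0],"angular": [0,0,0],"fingers": 1},{"dp": [-1,0.1,0],"angular": [0,0,0],"fingers": 1},{"dp": [-1,0.1,0],"angular": [0,0,0],"fingers": 1},{"dp": [-1,0.1,0],"angular": [0,0,0],"fingers": 1},{"dp": [-1,0.1,0],"angular": [0,0,0],"fingers": 1}])

```text
time: 21.25
tool_pos: [531.3, -159.6, 134.5]
tcp_rot: [-180.0, -0.0, 81.9]
ft_force: [-0.6, 0.3, -1.0]
finger_gap: 19.1
grip_force: 29.5
```

Emit:
step_arm(targets=[{"dp": [-0.25,0,0],"angular": [0,0,0],"fingers": 1},{"dp": [-0.405,0,0],"angular": [0,0,0],"fingers": 1},{"dp": [-0.405,0,0.15],"angular": [0,0,0],"fingers": 1},{"dp": [-0.405,0,0.35],"angular": [0,0,0],"fingers": 1},{"dp": [-0.405,0,0.46],"angular": [0,0,0],"fingers": 1},{"dp": [-0.405,0,0.48],"angular": [0,0,0],"fingers": 1},{"dp": [-0.405,0,0.488],"angular": [0,0,0],"fingers": 1},{"dp": [-0.405,0,0.492],"angular": [0,0,0],"fingers": 1}])

```text
time: 22.25
tool_pos: [520.4, -241.4, 37.3]
tcp_rot: [179.9, 0.0, 81.8]
ft_force: [0.6, -0.6, 0.4]
finger_gap: 19.0
grip_force: 29.5
```

```bash
python3 - <<'E'
from h import *
moved([-1,.1,0],0);moved([-.405,0,.492],0)
E
```

```text
cmd [ 531.1 -161.   134.5   81.8] meas [ 520.4 -241.4   37.3] [179.9   0.   81.8] t 22.25 18.98542555782519 [ 0.6 -0.6  0.4]
cmd [ 519.5 -241.1   36.1   81.8] meas [ 520.4 -241.4   37.3] [179.9   0.   81.8] t 22.25 18.98542555782519 [ 0.6 -0.6  0.4]
```

No contact yet, so I'll lower about 1.5 mm, release and lift.

Emit:
step_arm(targets=[{"dp": [0,0,0.004],"angular": [0,0,0],"fingers": 1},{"dp": [0,0,0.008],"angular": [0,0,0],"fingers": 1},{"dp": [0,0,0.008],"angular": [0,0,0],"fingers": 0},{"dp": [0,0,0.008],"angular": [0,0,0],"fingers": 0},{"dp": [0,0,0.008],"angular": [0,0,0],"fingers": 0},{"dp": [0,0,0.008],"angular": [0,0,0],"fingers": 0},{"dp": [0,0,-0.2],"angular": [0,0,0],"fingers": 0},{"dp": [0,0,-0.5],"angular": [0,0,0],"fingers": 0}])

```text
time: 23.25
tool_pos: [517.7, -240.1, 134.7]
tcp_rot: [-179.7, -0.1, 81.8]
ft_force: [1.1, -0.6, 0.4]
finger_gap: 85.5
grip_force: 0.0
```

```bash
python3 - <<'E'
from h import *
moved([0,0,-.5],0)
P=camera_params('wrist');im=snapshot('wrist');cv2.imwrite('pics/w8.png',im)
print([(x['at'],x['conf'],ray('',x['at'],40,P)) for x in pinpoint('wrist','attenuator_mid')[:1]])
print(dp(cur(),[545,321,155,93.4]))
E
```

```text
cmd [ 519.5 -241.1  136.1   81.8] meas [ 517.7 -240.1  134.7] [-1.797e+02 -1.000e-01  8.180e+01] t 23.25 85.53142707302723 [ 1.1 -0.6  0.4]
[([283.5, 213.7], 0.91, array([ 521.66447297, -239.77216142,   40.        ]))]
([2.8, -0.2752, -0.0945], [0, 0, -0.0645])
```

View pics/w8.png

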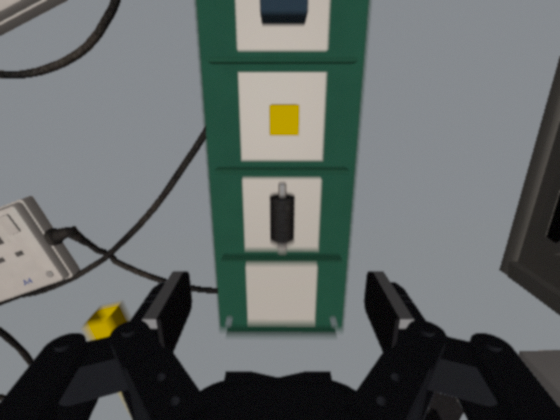

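The attenuator (283,215) lies level and centred on its pad, and yellow is centred at (284,119). Now the spool.

Emit:
step_arm(targets=[{"dp": [0.2,-0.02,-0.1],"angular": [0,0,0],"fingers": 0},{"dp": [0.45,-0.04,-0.1],"angular": [0,0,-0.02],"fingers": 0},{"dp": [0.75,-0.07,-0.1],"angular": [0,0,-0.05],"fingers": 0},{"dp": [1,-0.1,-0.1],"angular": [0,0,-0.0645],"fingers": 0},{"dp": [1,-0.1,-0.1],"angular": [0,0,-0.0645],"fingers": 0},{"dp": [1,-0.1,-0.1],"angular": [0,0,-0.0645],"fingers": 0},{"dp": [1,-0.1,-0.1],"angular": [0,0,-0.0645],"fingers": 0},{"dp": [1,-0.1,-0.1],"angular": [0,0,-0.0645],"fingers": 0}])

```text
time: 24.35
tool_pos: [528.3, -41.5, 156.0]
tcp_rot: [-180.0, 0.0, 93.3]
ft_force: [0.3, -0.1, -0.2]
finger_gap: 85.3
grip_force: 0.0
```

Emit:
step_arm(targets=[{"dp": [0.25,0.03,0],"angular": [0,0,0],"fingers": 0},{"dp": [0.5,0.06,0],"angular": [0,0,0],"fingers": 0},{"dp": [0.75,0.09,0],"angular": [0,0,0],"fingers": 0},{"dp": [1,0.12,0],"angular": [0,0,0],"fingers": 0},{"dp": [1,0.12,0],"angular": [0,0,0],"fingers": 0},{"dp": [1,0.12,0],"angular": [0,0,0],"fingers": 0},{"dp": [1,0.12,0],"angular": [0,0,0],"fingers": 0},{"dp": [1,0.12,0],"angular": [0,0,0],"fingers": 0}])

```text
time: 25.35
tool_pos: [540.5, 159.6, 156.1]
tcp_rot: [180.0, 0.0, 93.3]
ft_force: [0.8, 0.0, -0.3]
finger_gap: 85.5
grip_force: 0.0
```

```bash
python3 - <<'E'
from h import *
moved([1,-.1,-.1],-.0645);moved([1,.12,0],0);print(dp(cur(),[544.5,320.5,155,93.4]))
E
```

```text
cmd [528.3 -40.3 156.1  93.4] meas [540.5 159.6 156.1] [180.    0.   93.3] t 25.35 85.48088159757071 [ 0.8  0.  -0.3]
cmd [540.4 160.7 156.1  93.4] meas [540.5 159.6 156.1] [180.    0.   93.3] t 25.35 85.48088159757071 [ 0.8  0.  -0.3]
([0.7961, 0.068, 0.0055], [0, 0, 0.0])
```

Emit:
step_arm(targets=[{"dp": [0.25,0.02,0],"angular": [0,0,0],"fingers": 0},{"dp": [0.5,0.04,0],"angular": [0,0,0],"fingers": 0},{"dp": [0.7,0.06,0],"angular": [0,0,0],"fingers": 0},{"dp": [0.8,0.068,0],"angular": [0,0,0],"fingers": 0},{"dp": [0.8,0.068,0],"angular": [0,0,0],"fingers": 0},{"dp": [0.8,0.068,0],"angular": [0,0,0],"fingers": 0},{"dp": [0.8,0.068,0],"angular": [0,0,0],"fingers": 0},{"dp": [0.8,0.068,0],"angular": [0,0,0],"fingers": 0}])

```text
time: 26.35
tool_pos: [544.7, 320.4, 156.2]
tcp_rot: [180.0, 0.0, 93.3]
ft_force: [-0.8, -0.7, 0.5]
finger_gap: 85.5
grip_force: 0.0
```

```bash
python3 - <<'E'
from h import *
moved([.8,.068,0],0)
P=camera_params('wrist');im=snapshot('wrist');cv2.imwrite('pics/w9.png',im)
print([(x['at'],x['conf'],ray('',x['at'],50,P)) for x in pinpoint('wrist','spool_mid')[:1]])
E
```

```text
cmd [544.4 321.3 156.1  93.4] meas [544.7 320.4 156.2] [180.    0.   93.3] t 26.35 85.47487752822313 [-0.8 -0.7  0.5]
[([275.6, 209.6], 0.79, array([542.69526613, 320.64133324,  50.        ]))]
```

View pics/w9.png

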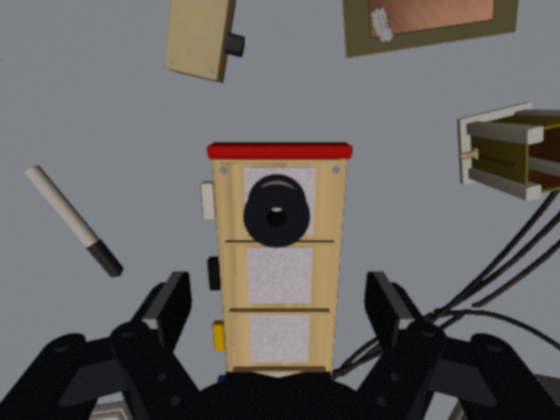

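The spool's top flange is at (277,213), centred between the pads. The gold module and pen are clear of it.

Emit:
step_arm(newtons=50, targets=[{"dp": [0,0,0.2],"angular": [0,0,0],"fingers": 0},{"dp": [0,0,0.4],"angular": [0,0,0],"fingers": 0},{"dp": [0,0,0.58],"angular": [0,0,0],"fingers": 0},{"dp": [0,0,0.62],"angular": [0,0,0],"fingers": 0.1},{"dp": [0,0,0.62],"angular": [0,0,0],"fingers": 1},{"dp": [0,0,0.62],"angular": [0,0,0],"fingers": 1},{"dp": [0,0,0.62],"angular": [0,0,0],"fingers": 1},{"dp": [0,0,0.62],"angular": [0,0,0],"fingers": 1}])

```text
time: 27.45
tool_pos: [545.6, 321.9, 33.9]
tcp_rot: [179.8, -0.1, 93.4]
ft_force: [-0.8, 0.4, 6.9]
finger_gap: 52.5
grip_force: 53.2
```

```bash
python3 - <<'E'
from h import *
moved([0,0,.62],0);print(dp(cur(),[540,120,155,81.8]),dp(cur(),[508.6,-318.5,155,81.8]))
E
```

```text
cmd [544.4 321.3  32.1  93.4] meas [545.6 321.9  33.9] [ 1.798e+02 -1.000e-01  9.340e+01] t 27.45 52.4505544413551 [-0.8  0.4  6.9]
([-1.0033, -0.082, -0.6145], [0, 0, 0.0645]) ([-3.1826, -0.3689, -0.6145], [0, 0, 0.0645])
```

Emit:
step_arm(targets=[{"dp": [0,0,-0.08],"angular": [0,0,0],"fingers": 1},{"dp": [0,0,-0.25],"angular": [0,0,0],"fingers": 1},{"dp": [0,0,-0.45],"angular": [0,0,0],"fingers": 1},{"dp": [-0.2,-0.02,-0.6],"angular": [0,0,0],"fingers": 1},{"dp": [-0.4,-0.04,-0.62],"angular": [0,0,0],"fingers": 1},{"dp": [-0.6,-0.06,-0.62],"angular": [0,0,0.02],"fingers": 1},{"dp": [-0.8,-0.08,-0.62],"angular": [0,0,0.05],"fingers": 1},{"dp": [-1,-0.1,-0.62],"angular": [0,0,0.0645],"fingers": 1}])

```text
time: 28.45
tool_pos: [536.0, 119.2, 156.8]
tcp_rot: [180.0, -0.0, 81.7]
ft_force: [-1.0, -0.8, -1.6]
finger_gap: 52.5
grip_force: 53.0
```

```bash
python3 - <<'E'
from h import *
moved([-1,-.1,-.62],.0645);print(dp(cur(),[508.6,-318.5,155,81.8]))
E
```

```text
cmd [536.4 120.4 156.1  81.8] meas [536.  119.2 156.8] [180.   -0.   81.7] t 28.45 52.47270748935102 [-1.  -0.8 -1.6]
([-2.192, 0.1758, 0.0055], [0, 0, -0.0])
```

Held. I'll do two traverses of −1, +0.08, then the remainder and the descent.

Emit:
step_arm(targets=[{"dp": [-0.2,0.016,0],"angular": [0,0,0],"fingers": 1},{"dp": [-0.4,0.032,0],"angular": [0,0,0],"fingers": 1},{"dp": [-0.6,0.048,0],"angular": [0,0,0],"fingers": 1},{"dp": [-0.8,0.064,0],"angular": [0,0,0],"fingers": 1},{"dp": [-1,0.08,0],"angular": [0,0,0],"fingers": 1},{"dp": [-1,0.08,0],"angular": [0,0,0],"fingers": 1},{"dp": [-1,0.08,0],"angular": [0,0,0],"fingers": 1},{"dp": [-1,0.08,0],"angular": [0,0,0],"fingers": 1}])

```text
time: 29.45
tool_pos: [523.7, -78.8, 156.3]
tcp_rot: [180.0, -0.0, 81.9]
ft_force: [-0.1, 0.1, -2.4]
finger_gap: 52.5
grip_force: 53.0
```

Emit:
step_arm(targets=[{"dp": [-0.2,0.016,0],"angular": [0,0,0],"fingers": 1},{"dp": [-0.4,0.032,0],"angular": [0,0,0],"fingers": 1},{"dp": [-0.6,0.048,0],"angular": [0,0,0],"fingers": 1},{"dp": [-0.8,0.064,0],"angular": [0,0,0],"fingers": 1},{"dp": [-1,0.08,0],"angular": [0,0,0],"fingers": 1},{"dp": [-1,0.08,0],"angular": [0,0,0],"fingers": 1},{"dp": [-1,0.08,0],"angular": [0,0,0],"fingers": 1},{"dp": [-1,0.08,0],"angular": [0,0,0],"fingers": 1}])

```text
time: 30.45
tool_pos: [511.3, -278.6, 156.0]
tcp_rot: [-180.0, -0.0, 81.9]
ft_force: [-0.6, -0.2, -2.0]
finger_gap: 52.4
grip_force: 53.1
```

Emit:
step_arm(targets=[{"dp": [-0.15,0.01,0],"angular": [0,0,0],"fingers": 1},{"dp": [-0.192,0.016,0.05],"angular": [0,0,0],"fingers": 1},{"dp": [-0.192,0.016,0.2],"angular": [0,0,0],"fingers": 1},{"dp": [-0.192,0.016,0.38],"angular": [0,0,0],"fingers": 1},{"dp": [-0.192,0.016,0.52],"angular": [0,0,0],"fingers": 1},{"dp": [-0.192,0.016,0.585],"angular": [0,0,0],"fingers": 1},{"dp": [-0.192,0.016,0.6],"angular": [0,0,0],"fingers": 1},{"dp": [-0.192,0.016,0.607],"angular": [0,0,0],"fingers": 1}])

```text
time: 31.45
tool_pos: [509.5, -318.8, 35.8]
tcp_rot: [179.9, 0.0, 81.8]
ft_force: [0.1, -0.3, -1.8]
finger_gap: 52.0
grip_force: 53.1
```

```bash
python3 - <<'E'
from h import *
moved([-1,.08,0],0);moved([-1,.08,0],0);moved([-.192,.016,.607],0)
E
```

```text
cmd [523.7 -79.8 156.1  81.8] meas [ 509.5 -318.8   35.8] [179.9   0.   81.8] t 31.45 52.009508136788384 [ 0.1 -0.3 -1.8]
cmd [ 510.9 -280.   156.1   81.8] meas [ 509.5 -318.8   35.8] [179.9   0.   81.8] t 31.45 52.009508136788384 [ 0.1 -0.3 -1.8]
cmd [ 508.6 -318.5   34.7   81.8] meas [ 509.5 -318.8   35.8] [179.9   0.   81.8] t 31.45 52.009508136788384 [ 0.1 -0.3 -1.8]
```

Emit:
step_arm(targets=[{"dp": [0,0,0.004],"angular": [0,0,0],"fingers": 1},{"dp": [0,0,0.008],"angular": [0,0,0],"fingers": 1},{"dp": [0,0,0.011],"angular": [0,0,0],"fingers": 1},{"dp": [0,0,0.011],"angular": [0,0,0],"fingers": 0},{"dp": [0,0,0.011],"angular": [0,0,0],"fingers": 0},{"dp": [0,0,0.011],"angular": [0,0,0],"fingers": 0},{"dp": [0,0,0.011],"angular": [0,0,0],"fingers": 0},{"dp": [0,0,0.011],"angular": [0,0,0],"fingers": 0}])

```text
time: 32.45
tool_pos: [508.6, -318.5, 32.4]
tcp_rot: [-180.0, -0.0, 81.8]
ft_force: [0.2, -0.1, 0.4]
finger_gap: 85.4
grip_force: 0.0
```

Emit:
step_arm(targets=[{"dp": [0,0,-0.1],"angular": [0,0,0],"fingers": 0},{"dp": [0,0,-0.3],"angular": [0,0,0],"fingers": 0},{"dp": [0,0,-0.5],"angular": [0,0,0],"fingers": 0},{"dp": [0.1,0,-0.7],"angular": [0,0,0],"fingers": 0},{"dp": [0.2,0,-0.9],"angular": [0,0,0],"fingers": 0},{"dp": [0.3,0,-1],"angular": [0,0,0],"fingers": 0},{"dp": [0.4,0,-1],"angular": [0,0,0],"fingers": 0},{"dp": [0.4,0,-1],"angular": [0,0,0],"fingers": 0}])

```text
time: 33.45
tool_pos: [519.7, -237.3, 230.8]
tcp_rot: [-179.9, -0.1, 81.9]
ft_force: [0.3, -0.4, 0.1]
finger_gap: 85.4
grip_force: 0.0
```

```bash
python3 - <<'E'
from h import *
moved([0,0,.011],0);moved([.4,0,-1],0)
P=camera_params('wrist');im=snapshot('wrist');cv2.imwrite('pics/w10.png',im)
G=[525.3,-202.7,-8.2]
for l,z,y in (('slate_spacer_mid',44,117),('yellow_spacer_mid',48,39),('attenuator_mid',40,-39),('spool_mid',50,-117)):
    for x in pinpoint('wrist',l)[:1]: print(l,round(x['conf'],2),(ray('',x['at'],z,P)[:2]-world(G,[0,y])).round(1))
E
```

```text
cmd [ 508.6 -318.5   32.5   81.8] meas [ 519.7 -237.3  230.8] [-1.799e+02 -1.000e-01  8.190e+01] t 33.45 85.35834247265869 [ 0.3 -0.4  0.1]
cmd [ 520.  -239.3  232.5   81.8] meas [ 519.7 -237.3  230.8] [-1.799e+02 -1.000e-01  8.190e+01] t 33.45 85.35834247265869 [ 0.3 -0.4  0.1]
slate_spacer_mid 0.82 [ 2.8 -1.9]
yellow_spacer_mid 0.57 [ 1.  -0.9]
attenuator_mid 0.84 [ 1.  -3.2]
spool_mid 0.64 [-0.8  1.1]
```

View pics/w10.png

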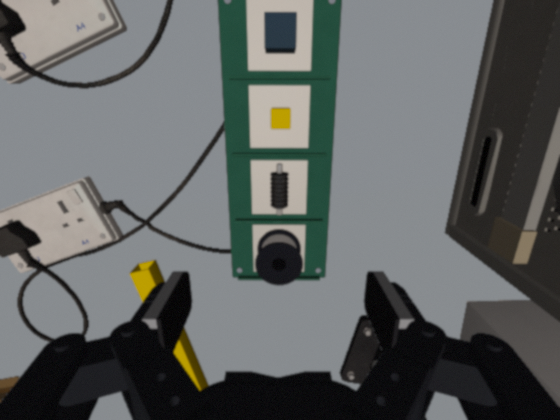

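All four parts stand centred in their green bays: slate (280,31), yellow (281,118), attenuator (279,189) and spool (279,255). From the red end that is slate, yellow, attenuator, spool, the reverse of the start.

```bash
python3 -c "from bench import *;print(hand_in())"
```

```text
the job is handed in; nothing more can be done
None
```

All four parts now stand upright, released and within about 3 mm of their bay middles in the green rack, in reverse order from the red end (slate spacer, yellow spacer, attenuator, solder spool); I never touched the gold module or pen, and I handed the job in at about 34 s.

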